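Stand the toppled coupler back in its row

ROBOT

A 6-joint arm with a two-finger parallel gripper is mounted at the origin on the work surface. World frame = base frame: x ahead of the robot, y to its left, z up, the work surface at z = 0. Lengths are in m, angles in degrees, forces in N, time in s.
With the tool pointing down it reaches from about 0.4 to 0.825 m from the base axis. Payload 7 kg.
Tool frame: the origin (TCP) lies midway between the tips of the shut fingers; the grasp point (between the pads) lies 19 mm behind it (r.grip_depth is the distance from the TCP to the grasp point, in m); z points along the fingers, y is the line along which they close (so a half turn about z gives the same grasp; the last joint's range is limited). The gripper opens to 88 mm and grips with 3 to 60 N. Pads are 19 mm wide; open, the fingers measure 130 mm over their backs; the gripper's body (78 mm by 193 mm) begins 47 mm behind the grasp point.
Start: joints at [16.507, 20.546, 0.682, 0, -70.136, -16.507], TCP at [0.675, -0, 0.227] pointing down, gripper open.
Joint ranges: [-176.03, 176.03], [-82.01, 121.73], [-58.28, 71.71], [-173.87, 95.51], [-174.79, -0.11], [-173.66, 173.66]. Speed limits (degrees/s): [136.94, 136.94, 172.46, 180, 180, 180].

INTERFACE

Orientations are given as [roll, pitch, yaw] about the fixed x, y, z axes, in that order (R = Rz(yaw) Ry(pitch) Rx(roll)).
In Python, from plant import r, capture, close_job, search_frame, outline_of gives the robot as it stands.
- The arm moves only by the shell command python3 -m creep 'ROWS' [FORCE]. ROWS is JSON, a list of rows, each a list of 7 numbers: the finger opening in mm, from 0 to 87.6, then the shift along the world's x, y, z in units of 25 mm (1.0 is 25 mm), then the turn, a rotation vector about the world's x, y, z in degrees. In form: [[hand, x, y, z, ax, ay, az], ...]. A call has 1 to 8 rows; each row shifts and turns the commanded pose from where the row before left it; what a row does not reach is not made up. A row lasts 1/12 s, in which the tool goes at most 41.7 mm and 7.16 degrees, less where a joint would pass 70% of its speed; a pose out of reach is approached as far as the arm can. A call is refused whole if a number of a shift passes 1 or a number of a turn 7.16, either way. A call with a gripper value outside its range is refused whole. The fingers move at their own pace and stop on an object; FORCE is the grip in N (left out, the last holds). Time passes only in rows, so rows that do not move let the fingers close. It gives the time, the measured TCP pose, the force, the opening and the grip force at its end, in the units of the state.
- r.get_state(): the state, without advancing time (a new reading comes with each control period).
- capture(name): name is "scene" or "side" or "wrist"; returns a dict with "frame" (384x512x3 uint8, red, green, blue), "K" (3x3 intrinsics, pixels), "origin" and "rotation" of the camera in the world. Camera axes: x right, y down, z forward; pixel columns grow to the right and rows downward; lengths in m; the calibration is good to about 2 mm. A picture is of the moment at which its call begins. There is no depth.
- close_job(): hands the job in; it is judged then, once.
Trained networks look in a picture, given as the dict that the camera call returned (one of the last four; its "shot" number tells which), for a name from the list of things; names that differ only in an ending like _2 or _b are one class to them, and where a whole thing is asked for, a point or a joint stands for the part that bears it (a point fixed in the world has none). Each returns a list of dicts, best first, with "conf" (0 to 1); they miss things now and then, are a little off and sometimes report something else, mostly with a low value. They report only what shows in the picture. A call takes as long as a camera call. They do not tell look-alikes from the thing itself.
- search_frame(picture, target): "bbox" ([left, top, right, bottom] in pixels, round what is visible of it).
- outline_of(picture, target): "region" (384x512 bool, what is visible of it) and "bbox" ([left, top, right, bottom] in pixels, round what is visible of it).
The state is a dict: "time_s": time; "joints": joint angles; "qd": joint speeds; "joint_torque": joint torques, N m; "tcp_pos": TCP position; "eef_rot": TCP orientation; "contact_force": force on the tool from outside, world axes, zero at the start; "moment": the same for the moment, N m; "gripper_width": finger opening in m; "gripper_force": force on a finger pad.
Only numpy, scipy, OpenCV 4.12 (cv2) and the standard library are available. Lean on these libraries where they do the work, as an engineer would, in place of code of your own. Each camera call takes 0.05 s, during which the arm holds its last target. There are 200 camera calls.

TASK

One of the hydraulic couplers has toppled and lies on the rubber mat. Stand it upright on its hexagonal foot on the mat and let go of it there, then take it again and set it down gently, nose up, on the black disc that marks the empty place in the row. Leave the other couplers standing where they are and do not disturb the other things on the bench.

Things in the scene. Friction and masses are not known exactly. Their poses are not given: they have to be found in the camera images.
- coupler: steel hydraulic coupler body lying on the mat, 130 mm long, about 0.75 kg. Origin on its axis at mid-length; z runs from foot to nose. Along z (mm): hexagonal foot, 56 across flats, 65 across corners, -65 to -15; neck 48 dia to -5; round sleeve 56 dia, -5 to 35; nose 34 dia, 35 to 65. It lies on a flat of the hexagon and the sleeve, axis 28 above the mat
- mat: fixed black rubber mat between the robot and the lane, 180 (x) x 280 (y) x 3 mm; origin at the centre of its underside, on the bench
- rack: fixed grey steel lane (tray) for a row of four standing couplers, along its y axis: floor 10 mm above the bench, 84 mm wide and 324 mm long inside, low rims 26 mm above the bench; four places 76 mm apart at y = -114, -38, 38, 114 mm. Origin at the centre of its underside, on the bench
- seat: the one empty place of the row, shown by a flat black rubber disc 52 mm dia on the lane's floor; origin at the disc's centre, 10 mm above the bench
- stood1: coupler body like the tipped one, standing nose up in the lane; origin on its axis at mid-length, 65 mm above the lane's floor
- stood2: coupler body like the tipped one, standing nose up in the lane; origin on its axis at mid-length, 65 mm above the lane's floor
- stood3: coupler body like the tipped one, standing nose up in the lane; origin on its axis at mid-length, 65 mm above the lane's floor
- adapter: bronze gauge adapter, a hexagon 30 mm across flats with a stub at each end, 72 mm long, lying on the bench; origin on the bench under its middle
- cap1: red nylon tip protector, flanged cap 42 mm across, 34 mm tall, standing on the bench; origin at the centre of its underside
- cap2: a second red nylon tip protector like cap1
- bracket: grey aluminium angle bracket 50 x 90 mm, 38 mm tall, on the bench; origin at the centre of its underside
- wrench: steel wrench 190 mm long lying on the bench; origin at the middle of its underside
Mind the look-alikes: they are no part of the job. What is shaped like the coupler but yellow is not meant. What is shaped like the stood1 but yellow is not meant.

How it is judged:
By the outcome, as a careful person would: the job done as asked, in the order asked, and still so for the second after the job is handed in, with the robot touching nothing.
It also fails if it takes over 51 s, if anything falls off the work surface, if the arm or the gripper's body presses on something with over 40 N, if the wrist force passes 120 N, or if a joint passes its speed limit or range.

## Working session

There is one attempt and no reset: what is moved stays moved. The work goes in short steps, Python scripts to look and compute and a shell command to move; the robot and the scene stay as the last step left them, time stands still between calls to the robot, and variables do not carry over. Pictures are saved under pics/ and viewed, at most 10 in all, crops included, and the job is handed in when it is done.

```bash
mkdir -p pics; ls
cat > h.py <<'E'
import numpy as np, cv2
from plant import r, capture, close_job, search_frame, outline_of
def ray(p,uv):
    d=np.linalg.solve(p["K"],np.array([uv[0],uv[1],1.0])); d=p["rotation"]@d
    return np.array(p["origin"]),d/np.linalg.norm(d)
def atz(p,uv,z):
    o,d=ray(p,uv); return o+d*(z-o[2])/d[2]
def tri(*pu):
    A=0;b=0
    for p,uv in pu:
        o,d=ray(p,uv);M=np.eye(3)-np.outer(d,d);A=A+M;b=b+M@o
    return np.linalg.solve(A,b)
def proj(p,X):
    c=np.asarray(p["rotation"]).T@(np.asarray(X)-p["origin"]);q=p["K"]@c;return q[:2]/q[2]
E
python3 - <<'E'
from h import *
s=capture("scene");d=capture("side")
cv2.imwrite("pics/a.png",cv2.cvtColor(np.vstack([s["frame"],d["frame"]]),cv2.COLOR_RGB2BGR)[:, :])
cv2.imwrite("pics/s.png",cv2.cvtColor(cv2.resize(s["frame"],(800,600)),cv2.COLOR_RGB2BGR))
cv2.imwrite("pics/d.png",cv2.cvtColor(cv2.resize(d["frame"],(800,600)),cv2.COLOR_RGB2BGR))
for n,p in(("scene",s),("side",d)):
    print(n,np.round(p["origin"],3),np.round(p["rotation"][:,2],2))
    for t in["coupler","mat","rack","seat","stood1","adapter","cap1","bracket","wrench"]:
        print(t,[(np.round(x["conf"],2),np.round(x["bbox"]).astype(int).tolist()) for x in search_frame(p,t)[:6]])
print(r.get_state()["time_s"])
E
```

```text
picsTraceback (most recent call last):
  File "<stdin>", line 7, in <module>
IndexError: too many indices for array: array is 1-dimensional, but 2 were indexed
```

View pics/s.png

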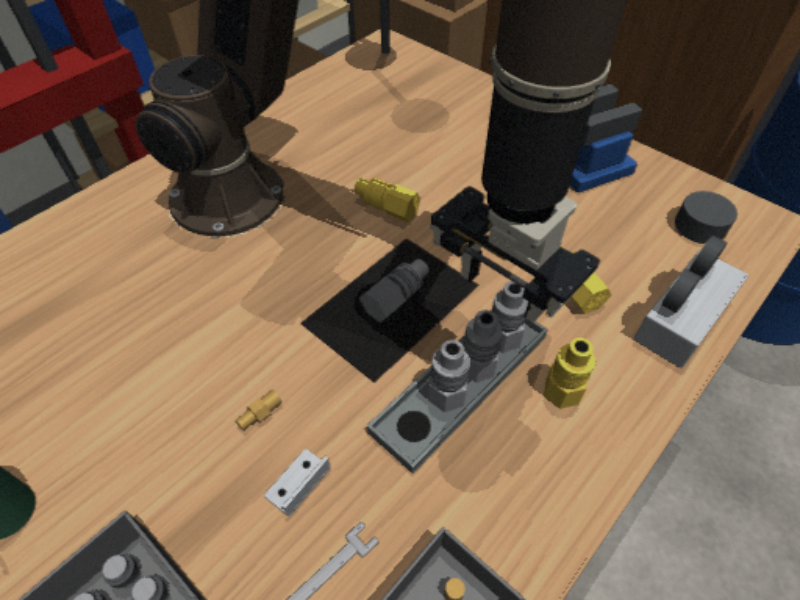

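View pics/d.png

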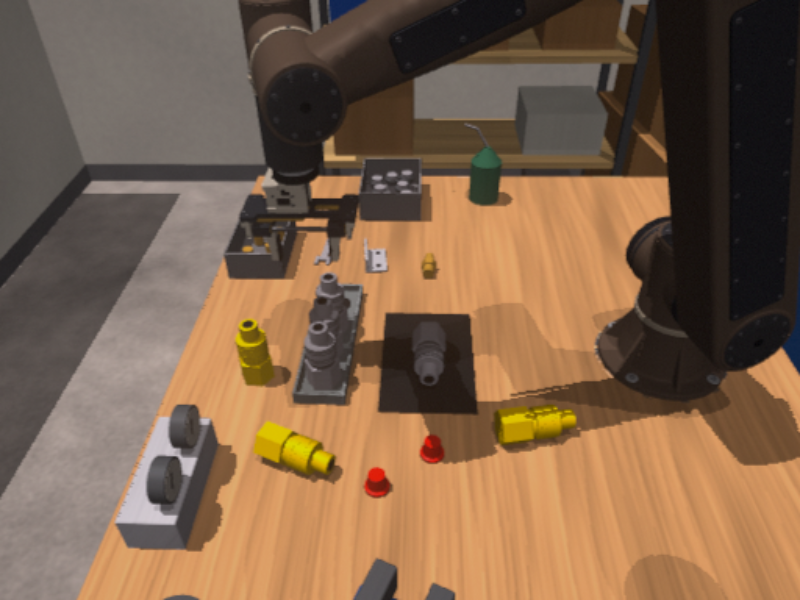

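The scene view shows the steel coupler on the mat, around (395,290) in the 800x600 picture. Its nose points up-right, toward the two caps in the side view. The empty disc is at (413,426), at the bracket end of the lane. The yellow bodies are look-alikes.

```bash
sed -i 's/^def ray/from scipy.spatial.transform import Rotation as Ro\n_c=capture\ndef capture(n):\n    p=_c(n); p["rm"]=Ro.from_euler("xyz",p["rotation"],degrees=True).as_matrix(); return p\ndef ray/; s/p\["rotation"\]@d/p["rm"]@d/; s/np.asarray(p\["rotation"\])/p["rm"]/' h.py
python3 - <<'E'
from h import *
s=capture("scene");d=capture("side")
for n,p in(("scene",s),("side",d)):
    print(n,np.round(p["origin"],3),p["rotation"],np.round(proj(p,r.get_state()["tcp_pos"])))
    for t in["coupler","mat","rack","seat","stood1","cap1"]:
        print(t,[(np.round(x["conf"],2),np.round(x["bbox"]).astype(int).tolist()) for x in search_frame(p,t)[:6]])
    for t,z in (("coupler",.031),("seat",.010),("mat",.003),("rack",.02)):
        for o in outline_of(p,t)[:2]:
            m=o["region"].astype(np.uint8)
            c=max(cv2.findContours(m,0,1)[0],key=cv2.contourArea)
            P=np.array([atz(p,q,z)[:2] for q in c[:,0,:]],np.float32)
            print(t,round(o["conf"],2),m.sum(),np.round(cv2.minAreaRect(P)[0],4),np.round(cv2.minAreaRect(P)[1],4),round(cv2.minAreaRect(P)[2],1))
print(r.get_state()["time_s"])
E
```

```text
scene [ 0.906 -0.448  0.827] [-142.63465227    0.21575216   42.040474  ] [320. 188.]
coupler [(np.float64(0.95), [367, 174, 392, 200]), (np.float64(0.82), [232, 168, 274, 204]), (np.float64(0.77), [223, 116, 268, 143])]
mat [(np.float64(0.88), [196, 153, 306, 243])]
rack [(np.float64(0.58), [237, 203, 351, 304])]
seat [(np.float64(0.73), [254, 264, 274, 283])]
stood1 [(np.float64(0.88), [296, 201, 322, 244]), (np.float64(0.87), [315, 182, 336, 227]), (np.float64(0.62), [271, 215, 301, 263]), (np.float64(0.55), [346, 216, 384, 261])]
cap1 []
coupler 0.7 723 [0.2734 0.2022] [0.1535 0.0839] 9.4
coupler 0.65 396 [0.7181 0.2554] [0.0514 0.0915] 0.8
seat 0.88 367 [ 0.647  -0.1397] [0.0507 0.0524] 41.9
mat 0.96 4236 [0.4546 0.0206] [0.284  0.1844] 89.9
rack 0.66 2669 [ 0.6521 -0.0258] [0.3488 0.106 ] 87.7
side [0.473 0.931 0.875] [-129.28800171    1.26547612 -177.25382404] [196. 165.]
coupler [(np.float64(0.87), [162, 272, 212, 303]), (np.float64(0.86), [265, 202, 286, 248]), (np.float64(0.75), [319, 257, 369, 286])]
mat [(np.float64(0.6), [242, 203, 305, 266])]
rack [(np.float64(0.66), [186, 181, 234, 260]), (np.float64(0.32), [194, 192, 220, 232])]
seat []
stood1 [(np.float64(0.89), [194, 188, 221, 228]), (np.float64(0.88), [149, 204, 173, 247]), (np.float64(0.87), [194, 206, 218, 250]), (np.float64(0.77), [202, 174, 222, 214])]
cap1 [(np.float64(0.6), [231, 297, 251, 316]), (np.float64(0.58), [270, 278, 286, 301])]
coupler 0.81 1120 [0.6798 0.2735] [0.0704 0.1597] 64.1
coupler 0.77 675 [0.4527 0.0305] [0.0615 0.1754] 0.9
mat 0.95 3076 [0.4576 0.021 ] [0.2823 0.1822] 89.8
rack 0.95 1020 [ 0.6513 -0.0161] [0.3606 0.1032] 88.3
rack 0.36 327 [ 0.6695 -0.0584] [0.0603 0.186 ] 11.4
1.2
```

```bash
python3 -c "
from h import *
s=r.get_state();print(s['eef_rot'],s['contact_force'],s['gripper_width'],r.grip_depth)"
python3 -m creep '[[87.6,-1,0,0,0,0,0],[87.6,-1,0,0,0,0,0],[87.6,-1,0.2,0,0,0,0],[87.6,-1,0.2,0,0,0,0],[87.6,-1,0.2,0,0,0,0],[87.6,-1,0.2,0,0,0,0],[87.6,-1,0.2,0,0,0,0],[87.6,-1,0.2,0,0,0,0]]' 60
```

```text
[-1.79998508e+02  1.40426502e-03 -9.00019382e+01] [0.31016612 0.40720805 0.71413436] 0.08751338159953892 0.0188
time_s: 1.87
tcp_pos: [0.4738, 0.03, 0.2266]
eef_rot: [-180.0, 0.0, -90.0]
contact_force: [-0.5, 0.0, -0.3]
gripper_width: 0.0875
gripper_force: 0.0
```

Run:
```python
from h import *
w=capture("wrist")
print(w["origin"],w["rotation"],r.get_state()["time_s"])
cv2.imwrite("pics/w.png",cv2.cvtColor(w["frame"],cv2.COLOR_RGB2BGR))
for o in outline_of(w,"coupler")[:2]:
    m=o["region"].astype(np.uint8);c=max(cv2.findContours(m,0,1)[0],key=cv2.contourArea)
    P=np.array([atz(w,q,.031)[:2] for q in c[:,0,:]],np.float32);print(o["conf"],m.sum(),cv2.minAreaRect(P))
```

```text
[ 0.47134412 -0.03518807  0.38418866] [1.65880422e+02 4.46362658e-03 1.79948325e+02] 1.9167
0.61 6243 ((0.44895946979522705, 0.04164928197860718), (0.13531579077243805, 0.06413502991199493), 89.57752990722656)
```

View pics/w.png

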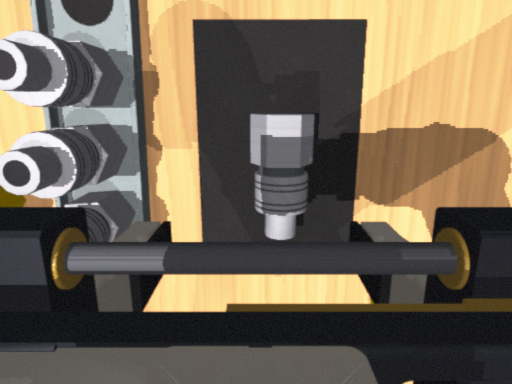

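The wrist picture shows the coupler on the mat with its foot at rows 113–167, the sleeve at 170–213 and the nose ending at row 238. Its axis is near column 281, almost parallel to y, with the nose at +y. The seat disc is cut off at (88,5). I'll shift toward it for a second view.

```bash
python3 -m creep '[[87.6,1,-1,0.4,0,0,0],[87.6,1,-1,0.4,0,0,0],[87.6,0,-1,0,0,0,0],[87.6,0,0,0,0,0,0]]'
python3 - <<'E'
from h import *
from scipy.optimize import least_squares
w=capture("wrist");S=capture("scene");D=capture("side")
cv2.imwrite("pics/w2.png",cv2.cvtColor(w["frame"],cv2.COLOR_RGB2BGR))
for p in(w,S):
    for o in outline_of(p,"seat")[:2]:
        y,x=np.nonzero(o["region"]);print("seat",o["conf"],o["bbox"],x.mean(),y.mean(),atz(p,(x.mean(),y.mean()),.01))
        p["c"]=p.get("c",(x.mean(),y.mean()))
print("seat tri",tri((w,w["c"]),(S,S["c"])))
a=np.deg2rad(np.arange(0,360,5));h=np.deg2rad(np.arange(0,360,60))
M=[np.c_[np.full(6,32.3)*np.cos(h),32.3*np.sin(h),np.full(6,z)] for z in(-65,-15)]
M+=[np.c_[R*np.cos(a),R*np.sin(a),np.full(72,z)] for R,z in((28,-5),(28,35),(17,35),(17,65))]
M=np.vstack(M)/1000   # x: corners along world x, z axis->world dir
obs=[]
for p,g in((w,None),(S,[253,186]),(D,[275,225])):
    for o in outline_of(p,"coupler"):
        b=np.array(o["bbox"]);c=(b[:2]+b[2:])/2
        e=proj(p,(.453,.03,.031))
        print(o["conf"],b,e)
        if np.hypot(*(c-e))<25: obs.append((p,b));break
def bb(p,v):
    t=v[3];d=np.array([-np.sin(t),np.cos(t),0]);xx=np.array([np.cos(t),np.sin(t),0])
    X=v[:3]+M@np.array([xx,np.cross(d,xx),d]);q=np.array([proj(p,k) for k in X]);return np.r_[q.min(0),q.max(0)]
s=least_squares(lambda v:np.concatenate([bb(p,v)-b for p,b in obs]),[.453,.03,.031,0],loss="soft_l1",x_scale=[.01,.01,.01,.1])
print(s.x,np.rad2deg(s.x[3]));print([np.round(bb(p,s.x)-b,1) for p,b in obs])
print(r.get_state()["time_s"])
E
```

```text
time_s: 2.3
tcp_pos: [0.5262, -0.0478, 0.2467]
eef_rot: [-180.0, -0.0, -90.1]
contact_force: [-1.0, 0.5, -0.5]
gripper_width: 0.0875
gripper_force: 0.0
seat 0.88 [128.9, 54.0, 173.4, 102.3] 151.54728595411305 80.30050363738108 [ 0.64336615 -0.13838439  0.01      ]
seat 0.47 [95.5, 190.8, 182.6, 240.5] 142.00919037199125 213.1229759299781 [0.66726535 0.01544524 0.01      ]
seat 0.85 [252.2, 263.7, 275.1, 283.3] 264.94427244582045 272.57275541795667 [ 0.64726274 -0.13859348  0.01      ]
seat tri [ 0.64532572 -0.1378342   0.0056548 ]
0.68 [294.5 176.1 357.8 296.3] [321.04097155 230.18072827]
0.85 [231.7 169.7 273.9 207.7] [252.5618393  184.96152271]
0.77 [265.5 205.4 284.2 248.1] [274.12210566 224.77893361]
[ 0.45151074  0.0389764   0.02814337 -0.08282222] -4.745363880423453
[array([ 0.2,  0.6, -0.8, -2.8]), array([-2.6, -3.3,  1.3, -2. ]), array([-1.3,  0.7,  2.4, -0.9])]
2.7
```

View pics/w2.png

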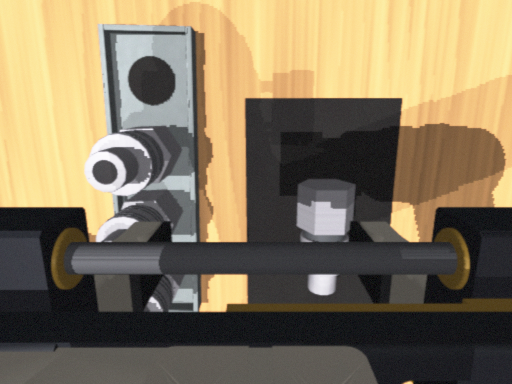

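Run:
```python
from h import *
w=capture("wrist")
a=dict(w,origin=np.array([0.47134412,-0.03518807,0.38418866]),rm=Ro.from_euler("xyz",[165.880422,.00446,179.948],degrees=True).as_matrix())
for p,l in((a,[(281.5,140),(281,191),(280.3,228)]),(w,[(326,195),(322.5,280)])):
    P=[atz(p,q,.031) for q in l];print(np.round(P,4),np.degrees(np.arctan2(P[-1][0]-P[0][0],P[-1][1]-P[0][1])))
# sleeve/nose step row 213 seen on top/silhouette, nose end row 238
print(atz(a,(280,213),.048),atz(a,(280,238),.031),atz(a,(281,168),.06),atz(a,(281,113),.059),atz(a,(281,113),.003), atz(a,(281,113),.031))
# lane far end & yaw: inner left/right edges
print([np.round(atz(w,q,.026),4) for q in((104,28),(193,28),(199,300))])
```

```text
[[0.4493 0.0012 0.031 ]
 [0.449  0.0555 0.031 ]
 [0.4492 0.0975 0.031 ]] -0.042304984742061714
[[ 0.4477 -0.0091  0.031 ]
 [ 0.4469  0.0974  0.031 ]] -0.4446899612651646
[0.45081909 0.07464966 0.048     ] [0.44939248 0.10927713 0.031     ] [0.45119593 0.02513751 0.06      ] [ 0.45186614 -0.02666791  0.059     ] [ 0.44851188 -0.02520067  0.003     ] [ 0.45018901 -0.02593429  0.031     ]
[array([ 0.6821, -0.1845,  0.026 ]), array([ 0.5911, -0.1845,  0.026 ]), array([0.5985, 0.1277, 0.026 ])]
```

```bash
python3 -m creep '[[87.6,-0.4,0.65,-0.4,0,0,0],[87.6,-0.4,0.65,-0.4,0,0,0],[87.6,-0.4,0.65,-0.4,-5,0,0],[87.6,-0.4,0.65,-0.5,-5,0,0],[87.6,-0.4,0.65,-0.5,-5,0,0],[87.6,-0.4,0.65,-0.5,-5,0,0],[87.6,-0.4,0.6,-0.5,-5,0,0],[87.6,-0.25,0.6,-0.5,0,0,0]]'; python3 -m creep '[[87.6,0,0,0,0,0,0],[87.6,0,0,0,0,0,0]]'
```

```text
time_s: 3.42
tcp_pos: [0.4479, 0.0843, 0.153]
eef_rot: [-180.0, -25.4, -89.8]
contact_force: [0.0, -0.2, -0.8]
gripper_width: 0.0877
gripper_force: 0.0
time_s: 3.58
tcp_pos: [0.4484, 0.0836, 0.1536]
eef_rot: [179.9, -25.1, -89.8]
contact_force: [0.4, -0.8, 0.1]
gripper_width: 0.0875
gripper_force: 0.0
```

```bash
python3 -m creep '[[87.6,0.06,-0.25,-0.8,0,0,0],[87.6,0,-0.25,-0.8,0,0,0],[87.6,0,-0.25,-0.8,0,0,0],[87.6,0,-0.25,-0.8,0,0,0],[87.6,0,-0.2,-0.8,0,0,0],[87.6,0,-0.15,-0.8,0,0,0],[87.6,0,-0.1,-0.5,0,0,0],[87.6,0,-0.05,-0.3,0,0,0]]'; python3 -m creep '[[87.6,0,0,0,0,0,0],[60,0,0,0,0,0,0],[50,0,0,0,0,0,0],[50,0,0,0,0,0,0],[50,0,0,0,0,0,0],[50,0,0,0,0,0,0],[50,0,0,0,0,0,0]]' 60
```

```text
time_s: 4.25
tcp_pos: [0.4503, 0.0438, 0.0136]
eef_rot: [180.0, -25.0, -90.1]
contact_force: [-0.5, 0.3, 0.0]
gripper_width: 0.0878
gripper_force: 0.0
time_s: 4.83
tcp_pos: [0.451, 0.0459, 0.0145]
eef_rot: [-179.9, -24.9, -90.0]
contact_force: [0.6, 1.9, 3.5]
gripper_width: 0.0551
gripper_force: 60.0
```

```bash
python3 -m creep '[[50,0,0,0.4,0,0,0],[50,0,0,0.8,0,0,0],[50,0,0,0.8,0,0,0],[50,0,0,0.8,0,0,0],[50,0,0,0.8,0,0,0],[50,0,0,0.4,0,0,0],[50,0,0,0,0,0,0]]'; python3 -m creep '[[50,0,-0.2,0,5,0,0],[50,0,-0.2,0,6,0,0],[50,0,-0.2,0,6,0,0],[50,0,-0.2,0,6,0,0],[50,0,-0.2,0,6,0,0],[50,0,-0.2,0,6,0,0],[50,0,-0.2,0,6,0,0],[50,0,-0.2,0,6,0,0]]'
python3 - <<'E'
from h import *
p=capture("side");x,y=proj(p,r.get_state()["tcp_pos"]).astype(int);print(x,y)
f=p["frame"][max(0,y-80):y+80,max(0,x-100):x+100];cv2.imwrite("pics/l.png",cv2.cvtColor(cv2.resize(f,None,fx=3,fy=3),cv2.COLOR_RGB2BGR))
E
```

```text
time_s: 5.42
tcp_pos: [0.4506, 0.046, 0.1152]
eef_rot: [-179.9, -24.8, -90.1]
contact_force: [0.7, 0.7, -8.1]
gripper_width: 0.0554
gripper_force: 60.0
time_s: 6.08
tcp_pos: [0.4496, 0.0056, 0.1136]
eef_rot: [-180.0, 22.1, -89.9]
contact_force: [-1.8, -1.9, -9.6]
gripper_width: 0.0551
gripper_force: 60.0
275 197
```

View pics/l.png

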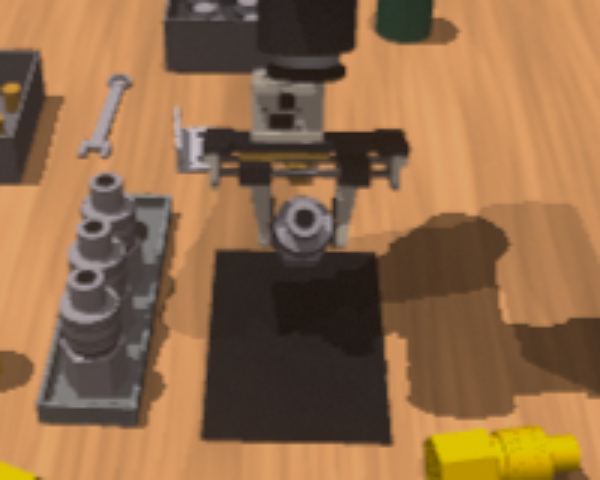

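The side view shows the coupler held by its sleeve at the middle of the turn, with its nose toward the camera and rising. The turn is working, so I'll continue it.

```bash
python3 -m creep '[[50,0,0.1,0,6,0,0],[50,0,0.1,0,6,0,0],[50,0,0.1,0,6,0,0],[50,0,0.1,0,6,0,0],[50,0,0.1,0,6,0,0],[50,0,0.1,0,6,0,0],[50,0,0.1,0,6,0,0],[50,0,0,0,1,0,0]]'; python3 -m creep '[[50,0,0,0,0,0,0],[50,0,0,0,0,0,0]]'
python3 - <<'E'
from h import *
s=r.get_state();print(np.round(s["joints"],1),s["moment"])
p=capture("side");x,y=proj(p,s["tcp_pos"]).astype(int)
q=capture("scene");a,b=proj(q,s["tcp_pos"]).astype(int)
f=np.hstack([p["frame"][y-60:y+60,x-65:x+65],q["frame"][b-60:b+60,a-65:a+65]]);cv2.imwrite("pics/l2.png",cv2.cvtColor(cv2.resize(f,None,fx=3,fy=3,interpolation=2),cv2.COLOR_RGB2BGR))
E
```

```text
time_s: 6.8
tcp_pos: [0.4483, 0.0215, 0.1092]
eef_rot: [178.5, 65.1, -91.6]
contact_force: [0.4, -0.3, -8.7]
gripper_width: 0.0545
gripper_force: 60.0
time_s: 6.97
tcp_pos: [0.4498, 0.0222, 0.1125]
eef_rot: [179.5, 64.6, -90.4]
contact_force: [0.6, 0.2, -6.9]
gripper_width: 0.0548
gripper_force: 60.0
[-24.   31.8 -12.1 -55.6 -88.2  48.6] [-5.45094014 -0.08136375 -0.06333118]
```

View pics/l2.png

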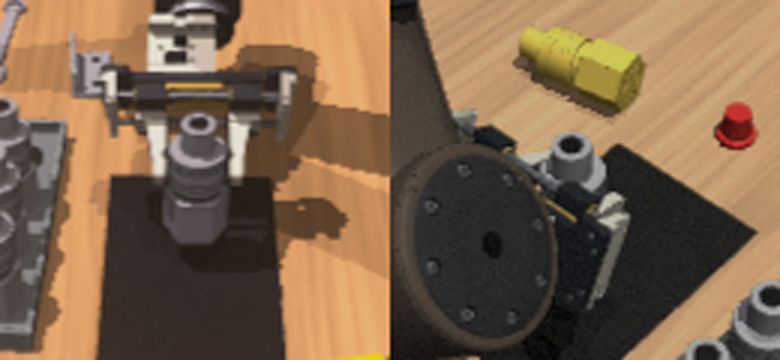

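Nose up, foot down over the mat. Now I'll lower it.

```bash
python3 -m creep '[[50,0,0,-0.4,0,0,0],[50,0,0,-0.4,0,0,0],[50,0,0,-0.3,0,0,0],[50,0,0,-0.2,0,0,0],[50,0,0,0,0,0,0],[50,0,0,0,0,0,0]]'; python3 -m creep '[[50,0,0,-0.08,0,0,0],[50,0,0,0,0,0,0]]';python3 -m creep '[[50,0,0,-0.08,0,0,0],[50,0,0,0,0,0,0]]';python3 -m creep '[[50,0,0,-0.08,0,0,0],[50,0,0,0,0,0,0]]'
```

```text
time_s: 7.57
tcp_pos: [0.4499, 0.0227, 0.0811]
eef_rot: [179.8, 64.8, -90.1]
contact_force: [-1.0, -1.0, -7.6]
gripper_width: 0.055
gripper_force: 60.0
time_s: 7.73
tcp_pos: [0.4502, 0.0225, 0.0794]
eef_rot: [180.0, 64.8, -90.0]
contact_force: [0.9, 0.5, -8.8]
gripper_width: 0.055
gripper_force: 60.0
time_s: 7.9
tcp_pos: [0.4501, 0.0225, 0.0774]
eef_rot: [180.0, 64.8, -90.0]
contact_force: [-0.7, -0.2, -8.4]
gripper_width: 0.0554
gripper_force: 60.0
time_s: 8.07
tcp_pos: [0.45, 0.0226, 0.0753]
eef_rot: [179.9, 64.8, -90.0]
contact_force: [0.2, 0.4, -7.6]
gripper_width: 0.0548
gripper_force: 60.0
```

```bash
for i in 1 2 3; do python3 -m creep '[[50,0,0,-0.06,0,0,0],[50,0,0,0,0,0,0]]'|grep -E "tcp|contact|eef"; done
```

```text
tcp_pos: [0.4502, 0.0226, 0.0744]
eef_rot: [-180.0, 64.8, -90.0]
contact_force: [0.6, -1.4, -2.0]
tcp_pos: [0.4502, 0.0227, 0.0744]
eef_rot: [-179.9, 64.9, -89.8]
contact_force: [1.0, -5.0, 8.2]
tcp_pos: [0.4502, 0.0228, 0.0743]
eef_rot: [-179.7, 65.0, -89.6]
contact_force: [0.4, -7.0, 18.6]
```

Contact made. I'll ease off the pressure, open the fingers, then back out along the tool axis.

```bash
python3 -m creep '[[50,0,0,0.08,0,0,0],[50,0,0,0,0,0,0],[60,0,0,0,0,0,0],[70,0,0,0,0,0,0],[87,0,0,0,0,0,0],[87,0,0,0,0,0,0],[87,0,0,0,0,0,0]]'; python3 -m creep '[[87,0,-0.36,0.17,0,0,0],[87,0,-0.9,0.4,0,0,0],[87,0,-0.9,0.4,0,0,0],[87,0,-0.9,0.4,0,0,0],[87,0,-0.9,0.8,0,0,0],[87,0,-0.3,1,0,0,0],[87,0,0,1,-4,0,0],[87,0,0,1,-7,0,0]]'
python3 - <<'E'
from h import *
p=capture("side");x,y=proj(p,(.45,.005,.06)).astype(int)
q=capture("scene");a,b=proj(q,(.45,.005,.06)).astype(int)
f=np.hstack([p["frame"][y-60:y+60,x-65:x+65],q["frame"][b-60:b+60,a-65:a+65]]);cv2.imwrite("pics/l3.png",cv2.cvtColor(cv2.resize(f,None,fx=3,fy=3,interpolation=2),cv2.COLOR_RGB2BGR))
E
```

```text
time_s: 9.15
tcp_pos: [0.4499, 0.0228, 0.0729]
eef_rot: [179.9, 64.8, -90.1]
contact_force: [-0.1, -0.1, -0.2]
gripper_width: 0.0811
gripper_force: 0.0
time_s: 9.82
tcp_pos: [0.4495, -0.0864, 0.2003]
eef_rot: [179.3, 53.8, -90.8]
contact_force: [1.5, 0.4, 0.7]
gripper_width: 0.0872
gripper_force: 0.0
```

View pics/l3.png

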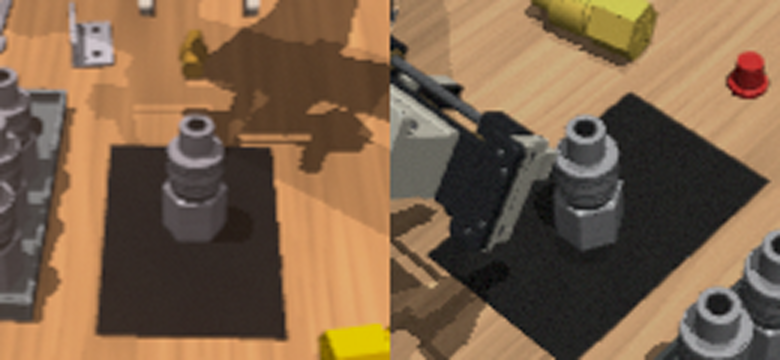

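It stands on its hexagonal foot, released, with the fingers clear. Next I'll bring the tool vertical above it for a top grasp on the sleeve.

```bash
python3 -m creep '[[87,0,0.4,0,-6.8,0,0],[87,0,0.4,0,-6.8,0,0],[87,0,0.4,0,-6.8,0,0],[87,0,0.4,0,-6.8,0,0],[87,0,0.5,0,-6.8,0,0],[87,0,0.5,0,-6.8,0,0],[87,0,0.5,0,-6.8,0,0],[87,0,0.5,0,-6.4,0,0]]'; python3 -m creep '[[87,0,0,0,0,0,0],[87,0,0,0,0,0,0]]'
python3 - <<'E'
from h import *
p=capture("side");q=capture("scene");C=[]
for k in(p,q):
    for o in outline_of(k,"coupler")+outline_of(k,"stood1"):
        c=(np.array(o["bbox"][:2])+o["bbox"][2:])/2
        if np.hypot(*(c-proj(k,(.45,.006,.068))))<12:
            print(o["conf"],o["bbox"],proj(k,(.45,.006,.068)));C.append((k,c));break
if len(C)==2: print(tri(*C))
E
```

```text
time_s: 10.58
tcp_pos: [0.4508, 0.0056, 0.2043]
eef_rot: [-179.8, 0.1, -90.0]
contact_force: [-0.6, -0.8, -1.2]
gripper_width: 0.0873
gripper_force: 0.0
time_s: 10.75
tcp_pos: [0.4491, 0.0079, 0.2023]
eef_rot: [179.9, 0.3, -89.6]
contact_force: [0.1, -0.5, -0.5]
gripper_width: 0.087
gripper_force: 0.0
0.69 [262.6, 189.5, 285.9, 236.9] [275.34218661 210.3082711 ]
0.85 [237.3, 158.3, 259.2, 206.3] [245.45914377 180.6951829 ]
[0.45394284 0.01130405 0.06049939]
```

```bash
python3 -m creep '[[87,0,0,-0.7,0,0,0],[87,0.04,-0.06,-0.8,0,0,0],[87,0,0,-0.8,0,0,0],[87,0,0,-0.8,0,0,0],[87,0,0,-0.8,0,0,0],[87,0,0,-0.6,0,0,0],[87,0,0,-0.4,0,0,0],[87,0,0,-0.2,0,0,0]]'; python3 -m creep '[[87,0,0,0,0,0,0],[65,0,0,0,0,0,0],[58,0,0,0,0,0,0],[50,0,0,0,0,0,0],[50,0,0,0,0,0,0],[50,0,0,0,0,0,0],[50,0,0,0,0,0,0]]' 50
```

```text
time_s: 11.72
tcp_pos: [0.4501, 0.0014, 0.073]
eef_rot: [179.7, 0.3, -90.3]
contact_force: [-0.1, -0.0, -0.1]
gripper_width: 0.0866
gripper_force: 0.0
time_s: 12.3
tcp_pos: [0.451, 0.0035, 0.0749]
eef_rot: [179.9, 0.4, -90.0]
contact_force: [-0.8, -0.2, 2.4]
gripper_width: 0.055
gripper_force: 50.0
```

```bash
python3 -m creep '[[50,0,0,0.3,0,0,0],[50,0,0,0.7,0,0,0],[50,0,0,0.8,0,0,0],[50,0,-0.4,0.8,0,0,0],[50,0,-0.7,0.8,0,0,0],[50,0,-0.8,0.6,0,0,0],[50,0,-0.8,0,0,0,0],[50,0,-0.8,0,0,0,0]]'; python3 -m creep '[[50,0.4,-0.8,0,0,0,0],[50,0.8,-0.8,0,0,0,0],[50,0.8,-0.4,0,0,0,0],[50,0.8,-0.15,0,0,0,0],[50,0.8,0,0,0,0,0],[50,0.8,0,0,0,0,0],[50,0.8,0,0,0,0,0],[50,0.8,0,0,0,0,0]]'; python3 -m creep '[[50,0.7,0,0,0,0,0],[50,0.5,0,0,0,0,0],[50,0.3,0,0,0,0,0],[50,0.1,0,0,0,0,0],[50,0,0,0,0,0,0],[50,0,0,0,0,0,0]]'
```

```text
time_s: 12.97
tcp_pos: [0.4502, -0.0847, 0.1752]
eef_rot: [179.9, 0.4, -90.0]
contact_force: [0.5, -0.4, -8.4]
gripper_width: 0.0553
gripper_force: 50.0
time_s: 13.63
tcp_pos: [0.6003, -0.1377, 0.1732]
eef_rot: [179.7, 0.4, -90.1]
contact_force: [0.0, -0.2, -7.5]
gripper_width: 0.0556
gripper_force: 50.0
time_s: 14.13
tcp_pos: [0.6397, -0.1378, 0.174]
eef_rot: [179.8, 0.4, -90.1]
contact_force: [-0.9, -1.0, -7.8]
gripper_width: 0.0552
gripper_force: 50.0
```

Run:
```python
from h import *
p=capture("wrist");q=capture("scene");d=capture("side")
print(r.get_state()["tcp_pos"])
for k in(q,p):
    for o in outline_of(k,"seat")[:2]:
        y,x=np.nonzero(o["region"]);print("seat",o["conf"],o["bbox"],atz(k,(x.mean(),y.mean()),.01))
# nose-top holes of standing couplers (top z .14): scene & side stood outlines
for k in(q,d):
    for o in search_frame(k,"stood1"): print(round(o["conf"],2),np.round(o["bbox"],1),np.round(atz(k,((o["bbox"][0]+o["bbox"][2])/2,(o["bbox"][1]+o["bbox"][3])/2),.075),3))
a,b=proj(q,(.645,-.1,.08)).astype(int);u,v=proj(d,(.645,-.1,.08)).astype(int)
f=np.hstack([q["frame"][b-80:b+80,a-65:a+65],d["frame"][v-80:v+80,u-65:u+65]]);cv2.imwrite("pics/m.png",cv2.cvtColor(cv2.resize(f,None,fx=3,fy=3,interpolation=2),cv2.COLOR_RGB2BGR))
```

```text
[ 0.63998671 -0.13793093  0.1747383 ]
seat 0.7 [253.8, 262.5, 273.3, 282.2] [ 0.64541309 -0.13954665  0.01      ]
seat 0.64 [226.1, 145.9, 276.6, 179.5] [ 0.64652686 -0.15250066  0.01      ]
0.9 [348.3 213.8 380.1 260. ] [0.781 0.062 0.075]
0.85 [313.7 178.8 338.2 225.6] [0.654 0.085 0.075]
0.81 [297.8 201.8 324.6 246. ] [0.666 0.008 0.075]
0.55 [273.8 243.1 297.1 262.6] [ 0.67  -0.095  0.075]
0.87 [152.3 204.3 171.8 246.3] [0.776 0.087 0.075]
0.86 [202.1 176.5 225.8 210.1] [ 0.643 -0.063  0.075]
0.76 [193.1 186.3 219.4 229.8] [0.658 0.008 0.075]
0.63 [191.8 205.5 220.8 248.9] [0.647 0.092 0.075]
```

View pics/m.png

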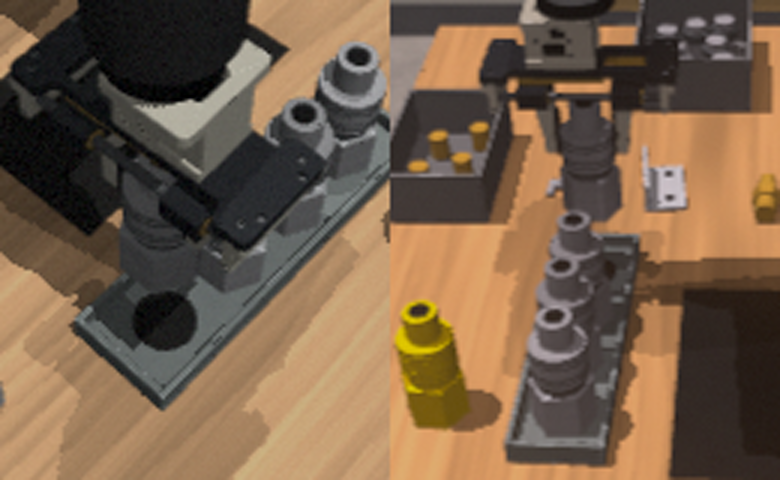

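The scene view shows the coupler held just beside and above the seat disc at (165,320 in the crop), with the disc clear below it. I'll correct by +5.5 mm in x and -3.5 mm in y, then lower.

```bash
python3 -m creep '[[50,0.22,-0.14,-0.3,0,0,0],[50,0,0,-0.6,0,0,0],[50,0,0,-0.6,0,0,0],[50,0,0,-0.5,0,0,0],[50,0,0,-0.4,0,0,0],[50,0,0,-0.2,0,0,0],[50,0,0,0,0,0,0],[50,0,0,0,0,0,0]]'
python3 - <<'E'
from h import *
q=capture("scene");d=capture("side");print(r.get_state()["tcp_pos"])
a,b=proj(q,(.645,-.12,.06)).astype(int);u,v=proj(d,(.645,-.12,.06)).astype(int)
f=np.hstack([q["frame"][b-50:b+50,a-50:a+50],d["frame"][v-50:v+50,u-50:u+50]]);cv2.imwrite("pics/n.png",cv2.cvtColor(cv2.resize(f,None,fx=4,fy=4,interpolation=2),cv2.COLOR_RGB2BGR))
E
```

```text
time_s: 15.15
tcp_pos: [0.6465, -0.1416, 0.1096]
eef_rot: [179.9, 0.3, -90.0]
contact_force: [0.8, 0.5, -7.1]
gripper_width: 0.0553
gripper_force: 50.0
[ 0.64703644 -0.14148254  0.11047247]
```

View pics/n.png

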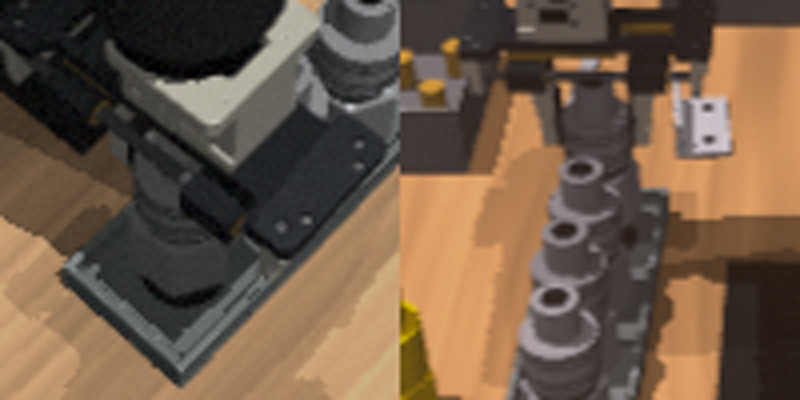

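The foot hovers centred over the disc, inside the rims and clear of its neighbour. I'll keep lowering.

```bash
python3 -m creep '[[50,-0.04,0,-0.3,0,0,0],[50,0,0,-0.3,0,0,0],[50,0,0,-0.2,0,0,0],[50,0,0,-0.15,0,0,0],[50,0,0,0,0,0,0],[50,0,0,0,0,0,0]]'|grep -E "tcp|contact"; for i in 1 2 3; do python3 -m creep '[[50,0,0,-0.05,0,0,0],[50,0,0,0,0,0,0]]'|grep -E "tcp|contact"; done
```

```text
tcp_pos: [0.6451, -0.1415, 0.0853]
contact_force: [0.4, -0.5, -6.0]
tcp_pos: [0.6455, -0.1414, 0.0846]
contact_force: [-0.5, 0.6, -7.4]
tcp_pos: [0.6453, -0.1414, 0.0832]
contact_force: [-1.0, 0.4, -7.7]
tcp_pos: [0.6454, -0.1415, 0.0821]
contact_force: [0.4, 0.0, -7.2]
```

```bash
for i in 1 2; do python3 -m creep '[[50,0,0,-0.04,0,0,0],[50,0,0,0,0,0,0]]'|grep -E "tcp|contact"; done
```

```text
tcp_pos: [0.6454, -0.1415, 0.082]
contact_force: [-3.5, 0.7, 2.0]
tcp_pos: [0.6454, -0.1415, 0.082]
contact_force: [-5.8, 3.1, 8.5]
```

```bash
python3 -m creep '[[50,0,0,0.06,0,0,0],[50,0,0,0,0,0,0],[60,0,0,0,0,0,0],[70,0,0,0,0,0,0],[84,0,0,0,0,0,0],[84,0,0,0,0,0,0],[84,0,0,0,0,0,0]]'; python3 -m creep '[[84,0,0,0.3,0,0,0],[84,0,0,0.7,0,0,0],[84,0,0,1,0,0,0],[84,0,0,1,0,0,0],[84,0,0,1,0,0,0],[84,-0.8,0,1,0,0,0],[84,-0.8,0,0.5,0,0,0],[84,-0.8,0,0,0,0,0]]'; python3 -m creep '[[84,-1,0,0,0,0,0],[84,-1,0,0,0,0,0],[84,-1,0,0,0,0,0],[84,-0.5,0,0,0,0,0],[84,0,0,0,0,0,0],[84,0,0,0,0,0,0]]'|head -2
python3 - <<'E'
from h import *
q=capture("scene");d=capture("side")
a,b=proj(q,(.645,-.05,.06)).astype(int);u,v=proj(d,(.645,-.05,.06)).astype(int)
f=np.hstack([q["frame"][b-65:b+65,a-65:a+65],d["frame"][v-65:v+65,u-65:u+65]]);cv2.imwrite("pics/o.png",cv2.cvtColor(cv2.resize(f,None,fx=3,fy=3,interpolation=2),cv2.COLOR_RGB2BGR))
E
```

```text
time_s: 17.17
tcp_pos: [0.6456, -0.1415, 0.0816]
eef_rot: [179.9, 0.3, -90.0]
contact_force: [-0.2, 0.4, -0.8]
gripper_width: 0.0803
gripper_force: 0.0
time_s: 17.83
tcp_pos: [0.5865, -0.1418, 0.2233]
eef_rot: [-179.8, 0.3, -90.0]
contact_force: [1.6, -0.3, 0.3]
gripper_width: 0.084
gripper_force: 0.0
time_s: 18.33
tcp_pos: [0.4981, -0.1415, 0.2201]
```

View pics/o.png

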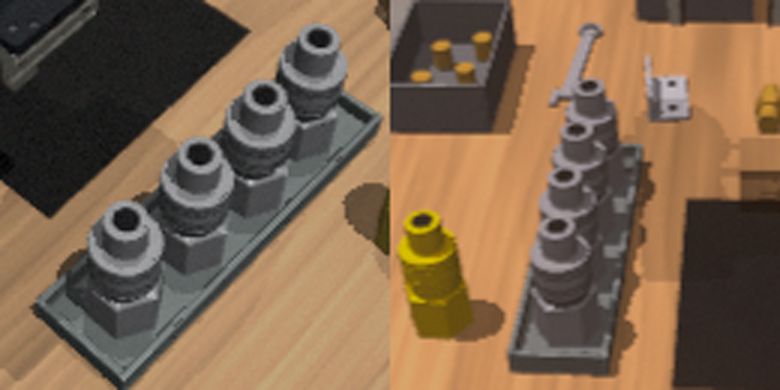

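The pictures show all four couplers upright in the lane, nose up, with the disc covered. I'll check the spacing numerically.

Run:
```python
from h import *
q=capture("scene");a,b=proj(q,(.645,-.05,.06)).astype(int)
P=np.array([atz(q,((x-1)/3+a-65,(y-1)/3+b-65),.14) for x,y in((126,220),(200,155),(263,97),(319,38))]);print(np.round(P,4),np.linalg.norm(np.diff(P,axis=0),axis=1))
```

```text
[[ 0.6457 -0.1402  0.14  ]
 [ 0.6499 -0.0624  0.14  ]
 [ 0.6522  0.0112  0.14  ]
 [ 0.6499  0.0879  0.14  ]] [0.07790791 0.07364326 0.07674458]
```

```bash
python3 -c "
from plant import close_job
print(close_job())"
```

```text
the job is handed in; nothing more can be done
None
```

I stood the coupler upright on the mat, let go of it, took it again and set it nose up on the black disc about 2 mm from even spacing with its neighbour; the other couplers still stand in their places, and I handed the job in at about 18 s.

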